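Test a toy thumb screw in the gauge nut and keep it

TASK

Of the two standing wooden thumb screws, only the one with the slim shank can turn in the square gauge nut: lower it well down into the nut's hole with its wings pointing along the nut's long base board, and turn it about a quarter turn there, until the wings lie across the board. Then lift it out and leave it standing upright in the square keep tray. Leave the stout screw standing where it is.

Things in the scene. Friction and masses are not known exactly. Their poses are not given: they have to be found in the camera images.
- slim_screw_grip (a point): Slim pale-wood thumb screw, loose, standing on its flat foot, 104 mm high, 50 to 100 g. Lower 54 mm: round shank 30 mm wide (32 over its look-only ridges). Upper 50 mm: upright wing plate 60 long, 16 thick, to grip across the 16 mm. Point: on the axis, mid-plate, 80 mm above the foot; x along the wings, y across, z up. No real thread: the shank slides into the nut with play and turns freely.
- stout_screw_grip (a point): Stout thumb screw, same pale wood, height (104 mm) and wing plate (60 x 16 x 50 mm), but its shank is 52 mm wide: too fat for the nut. Loose, standing. This point is on its axis, 80 mm above its foot; x along the wings, z up.
- gauge_nut: Fixed gauge nut: wooden base board 160 long (x), 100 wide (y), 12 mm thick, a short pale line along x at each end; on its middle a square nut 90 x 90 x 45 mm with an upright smooth round hole 42 mm wide (6 mm bevel at the mouth) down to the board. Origin: on the hole's axis at the board's underside (shelf top); mouth 57 mm and hole floor 12 mm above it. z up.
- keep_tray: Square open keep tray of wood, fixed, 150 x 150 mm outside, 35 mm high, walls and floor 6 mm thick. Origin: centre of its underside, on the shelf top; x, y along its sides, z up. (The deeper bin, 120 x 140 x 50 mm, below the tipping chute farther left is not it.)
Things that resemble listed ones, but are neither listed nor needed, are in the scene too. Leave any black, pink or turquoise look-alike of the gauge_nut alone.

How it is judged:
By the outcome, as a careful person would: the job done as asked, in the order asked, and still so for the second after the job is handed in, with the robot touching nothing.
It also fails if it takes over 56 s, if anything falls off the work surface, if the arm or the gripper's body presses on something with over 40 N, if the wrist force passes 120 N, or if a joint passes its speed limit or range.

ROBOT

A 7-joint arm with a two-finger parallel gripper is mounted at the origin on the work surface. World frame = base frame: x ahead of the robot, y to its left, z up, the work surface at z = 0. Lengths are in mm, angles in degrees, forces in N, time in s.
With the tool pointing down it reaches from about 350 to 900 mm from the base axis. Payload 7.2 kg.
Tool frame: the origin (TCP) lies midway between the tips of the shut fingers; the grasp point (between the pads) lies 19 mm behind it; z points along the fingers, y is the direction in which the jaws open and shut (so a half turn about z gives the same grasp; the last joint's range is limited). The gripper opens to 85 mm and grips with 20 to 120 N. Pads are 22 mm wide; open, the fingers measure 114 mm over their backs; the gripper's body (76 mm by 85 mm) begins 54 mm behind the grasp point. The pads swing forward as they close: fully open they stand 13 mm farther back than shut.
Start: joints at [64.962, 23.554, -0.728, 91.456, 0.321, 64.991, -4.71], TCP at [225.299, -582.983, 231.297] pointing down, gripper open.
Joint ranges: [-169.25, 169.25], [-16.82, 113.86], [-84.01, 82.57], [7.8, 145.47], [-59.2, 239.2], [7.22, 106.19], [-163.78, 163.78]. Speed limits (degrees/s): [136.94, 136.94, 172.46, 172.46, 180, 180, 180].

INTERFACE

Orientations are given as a 3x3 rotation matrix whose columns are the frame's x, y, z axes.
In Python, from plant import ctrl, eyes gives the robot as it stands.
- The arm moves only by the tool play_rows, never from a script. Its argument "series" is a list of rows, each a list of 5 numbers: the shift along the tool's x, y, z in mm, then the turn about the tool's z in rad, then the finger opening in mm, from 0 to 85.4. A call has 1 to 10 rows; each row shifts and turns the commanded pose from where the row before left it, along the tool's axes as they then stand; what a row does not reach is not made up. A row lasts 1/12 s, in which the tool goes at most 41.7 mm and 7.16 degrees, less where a joint would pass 70% of its speed; a pose out of reach is approached as far as the arm can. A call with a gripper value outside its range is refused whole. The fingers move at their own pace and stop on an object; "force" is the grip in N (left out, the last holds). Time passes only in rows, so rows that do not move let the fingers close. It gives the time, the measured TCP pose, the force and the opening at its end, in the units of the state.
- ctrl.state(): the state, without advancing time (a new reading comes with each control period).
- eyes.get_image(name): name is "side" or "top" or "wrist"; returns a dict with "img" (400x640x3 uint8, red, green, blue), "intrinsics" (3x3 intrinsics, pixels), "R" (3x3) and "t" (3): a world point X has camera coordinates R X + t; the wrist camera has in their place "mount" (4x4, takes a point from camera to tool coordinates, whose origin is the TCP and whose axes are the flange's). Camera axes: x right, y down, z forward; pixel columns grow to the right and rows downward; lengths in mm; the calibration is good to about 2 mm. A picture is of the moment at which its call begins: read the wrist's pose just before it. There is no depth.
- ctrl.close_job(): hands the job in, once; it reports no verdict.
The state is a dict: "t": time; "joint_pos": joint angles; "qd": joint speeds; "tau": joint torques, N m; "eef_pos": TCP position; "tool_rot": TCP orientation; "ft_force": force on the tool from outside, world axes, zero at the start; "ft_torque": the same for the moment, N m; "finger_gap": finger opening in mm.
Only numpy, scipy, OpenCV 4.12 (cv2) and the standard library are available. Lean on these libraries where they do the work, as an engineer would, in place of code of your own. Each camera call takes 0.05 s, during which the arm holds its last target.

## Working session

There is one attempt and no reset: what is moved stays moved. The work goes in short steps, Python scripts to look and compute and a tool call to move; the robot and the scene stay as the last step left them, time stands still between calls to the robot, and variables do not carry over. Pictures are saved under pics/ and viewed, and the job is handed in when it is done.

Besides the shell and the picture viewer there is one more tool, called after ">>>" as name(argument=value, ...), one argument or row to a line, values as JSON. play_rows: Moves the arm, as the interface text tells. Its arguments: {"type":"object","properties":{"series":{"type":"array"},"force":{"type":"number"}},"required":["series"]}

```bash
mkdir -p pics; ls; python3 - <<'E'
from plant import ctrl, eyes
import cv2
s=ctrl.state();print(s)
for n in("side","top","wrist"):
    d=eyes.get_image(n);cv2.imwrite(f"pics/{n}0.png",d["img"][:,:,::-1])
    print(n,{k:v for k,v in d.items() if k!="img"})
E
```

```text
pics
{'t': 0.0, 'joint_pos': array([64.96137919, 23.60110919, -0.72885639, 91.50418189,  0.31997402,
       64.98946094, -4.70990506]), 'qd': array([-0.0112611 ,  0.06813827, -0.08998495,  0.02666421,  0.099933  ,
        0.02632065,  0.0147494 ]), 'tau': array([ 4.93679772e-05, -6.00611758e+01,  6.82162251e-01, -2.99405569e+01,
        1.38019063e-02,  1.07297947e-02, -3.01311893e-06]), 'eef_pos': array([ 225.10689098, -582.52494368,  230.44018406]), 'tool_rot': array([[ 9.32750001e-01,  3.60523206e-01, -6.73022675e-04],
       [ 3.60523821e-01, -9.32748845e-01,  1.47178902e-03],
       [-9.71470286e-05, -1.61545191e-03, -9.99998690e-01]]), 'ft_force': array([ 0.21505227,  0.70583232, -0.02424466]), 'ft_torque': array([-0.03567276, -0.00423162,  0.02563372]), 'finger_gap': 85.28262543218362}
side {'intrinsics': array([[419.85201707,   0.        , 320.84442369],
       [  0.        , 419.85201707, 194.94965204],
       [  0.        ,   0.        ,   1.        ]]), 'R': array([[-0.97258926, -0.23134015,  0.02349168],
       [-0.14763978,  0.53631489, -0.83100472],
       [ 0.17964581,
[... 299 characters left out ...]
 ,  0.00107008],
       [-0.99153753,  0.02420623, -0.12754367],
       [ 0.12747927, -0.00419134, -0.99183238]]), 't': array([  14.93579417,  521.48885754, 1472.38873146])}
wrist {'intrinsics': array([[314.88156771,   0.        , 321.41424413],
       [  0.        , 314.88156771, 196.09802279],
       [  0.        ,   0.        ,   1.        ]]), 'mount': array([[ 2.24597295e-04, -9.57536176e-01, -2.88313061e-01,
         7.30027107e+01],
       [ 9.99999266e-01,  5.58365258e-04, -1.07542060e-03,
         2.08988308e-01],
       [ 1.19073812e-03, -2.88312608e-01,  9.57535599e-01,
        -1.42751126e+02],
       [ 0.00000000e+00,  0.00000000e+00,  0.00000000e+00,
         1.00000000e+00]])}
```

View pics/side0.png

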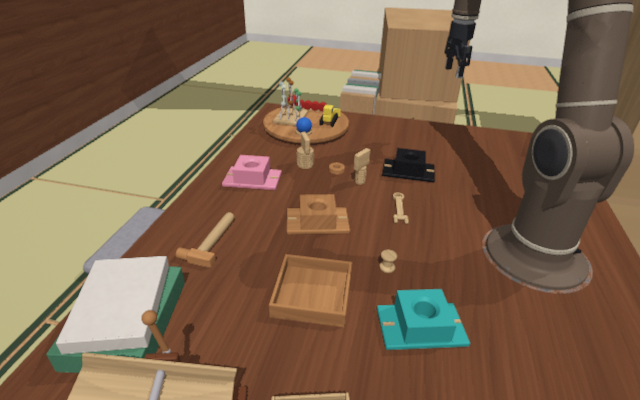

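View pics/top0.png

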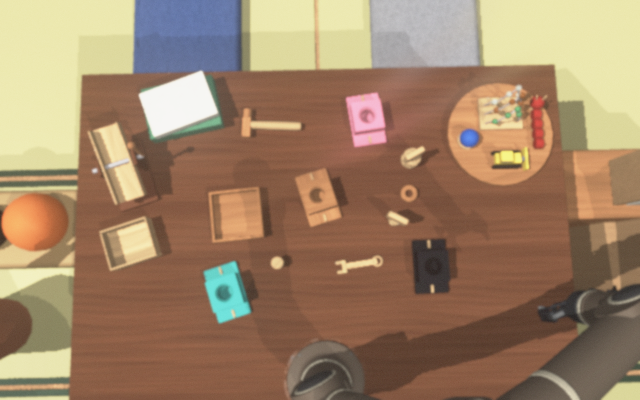

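View pics/wrist0.png

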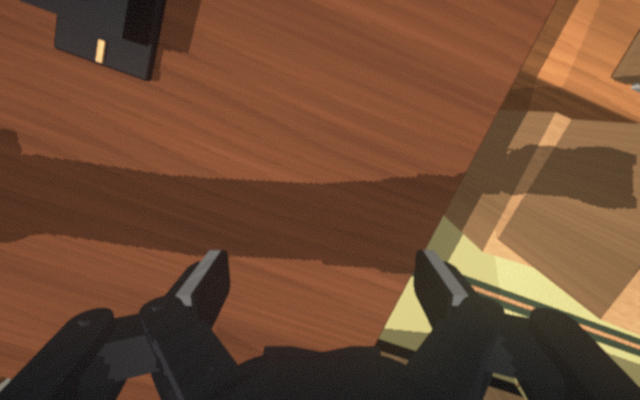

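Candidates for the slim screw: top (398,217) / side (361,166), a narrow shank; top (413,156) / side (305,152), a fat shank; and the small knob at top (277,262) / side (388,261), which has no wings. For the nut: brown at top (318,196), with pink, black and turquoise look-alikes. I'll crop to check the choice.

```bash
python3 - <<'E'
import cv2,numpy as np
a=cv2.imread("pics/side0.png");b=cv2.imread("pics/top0.png")
c1=cv2.resize(a[115:195,285:385],(500,400),interpolation=cv2.INTER_CUBIC)
c2=cv2.resize(b[135:240,380:450],(267,400),interpolation=cv2.INTER_CUBIC)
cv2.imwrite("pics/crop1.png",np.hstack([c1,c2]))
c1=cv2.resize(a[180:240,280:360],(400,300),interpolation=cv2.INTER_CUBIC)
c2=cv2.resize(b[160:235,285:360],(300,300),interpolation=cv2.INTER_CUBIC)
cv2.imwrite("pics/crop2.png",np.hstack([c1,c2]))
E
```

```text
(no output)
```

View pics/crop1.png

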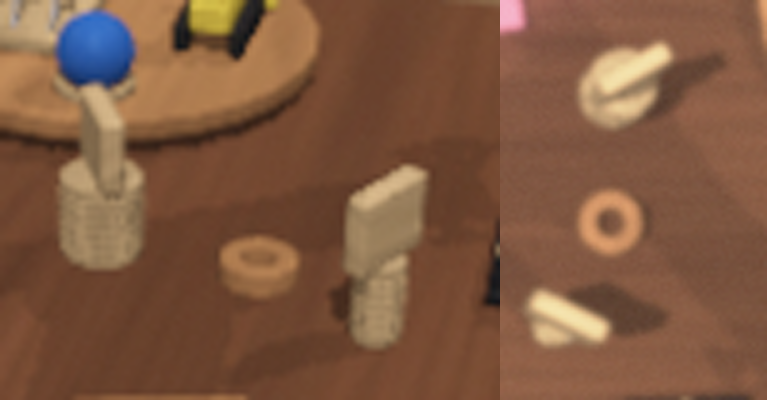

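View pics/crop2.png

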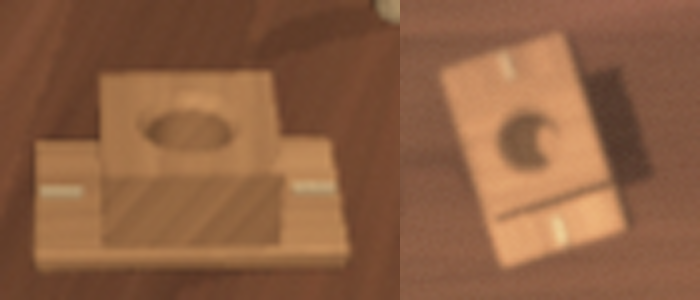

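The slim screw is the one at side (361,166) / top (398,217): its shank is narrower than its wings. The one at (413,156) has the fat shank. The brown nut is at top (318,196). Now I'll measure.

```bash
cat > h.py <<'E'
import numpy as np,cv2
from plant import ctrl,eyes
def ray(d,u,v,z,s=None):
    K=d["intrinsics"];r=np.linalg.solve(K,[u,v,1.])
    if "mount" in d:
        M=d["mount"];R=s["tool_rot"];o=R@M[:3,3]+s["eef_pos"];w=R@M[:3,:3]@r
    else:
        o=-d["R"].T@d["t"];w=d["R"].T@r
    return o+w*(z-o[2])/w[2]
def proj(d,X,s=None):
    if "mount" in d:
        M=d["mount"];p=s["tool_rot"].T@(np.array(X)-s["eef_pos"]);c=M[:3,:3].T@(p-M[:3,3])
    else: c=d["R"]@np.array(X)+d["t"]
    q=d["intrinsics"]@c;return q[:2]/q[2]
def blobs(mask,amin=5):
    n,l,st,c=cv2.connectedComponentsWithStats(mask.astype(np.uint8));return [(st[i],c[i],l==i) for i in range(1,n) if st[i][4]>=amin]
def z_rect(d,m,z,s=None):
    v,u=np.nonzero(m);P=np.array([ray(d,a,b,z,s)[:2] for a,b in zip(u,v)]).astype(np.float32)
    (c,wh,a)=cv2.minAreaRect(P); 
    if wh[0]<wh[1]: wh=wh[::-1];a+=90
    return np.round(c,1),np.round(wh,1),round((a+90)%180-90,1)
E
python3 - <<'E'
from h import *
d=eyes.get_image("top");I=d["img"].astype(int)
hsv=cv2.cvtColor(d["img"],cv2.COLOR_RGB2HSV)
sub=np.zeros((400,640),bool);sub[200:235,380:415]=1
for th in(190,205,220):
    for st,c,m in blobs((I[:,:,0]>th)&(I[:,:,2]>120)&sub): print("wing",th,st,c,z_rect(d,m,104))
sub=np.zeros((400,640),bool);sub[160:235,285:360]=1
for st,c,m in blobs((I[:,:,2]>I[:,:,0]*.66)&(I[:,:,0]>180)&sub,3): print("line",st,c,ray(d,*c,12))
for st,c,m in blobs((hsv[:,:,2]<110)&sub,15): print("dark",st,c,ray(d,*c,57))
m=None
sub2=np.zeros((400,640),bool);sub2[180:255,200:275]=1
for st,c,m in blobs((I[:,:,0]>140)&sub2,100): print("tray",st,c,ray(d,*c,35),z_rect(d,m,35))
for st,c,m in blobs((I[:,:,0]>140)&sub,100): print("nut",st,c,z_rect(d,m,12))
e=eyes.get_image("side");I=e["img"].astype(int)
for n,p in(("slim top l",None),):pass
E
```

```text
wing 190 [388 212  20  13 152] [396.63815789 218.47368421] (array([ 458.8, -215.9]), array([53.6, 34.1]), 88.6)
wing 205 [388 212  20  12 110] [397.63636364 217.51818182] (array([ 460.5, -216.7]), array([57.9, 15.4]), 61.7)
wing 205 [390 220   7   5  23] [392.65217391 222.08695652] (array([ 446.6, -202. ]), array([17.6, 10.2]), 61.7)
wing 220 [389 212  19  12  93] [397.69892473 217.40860215] (array([ 460.5, -216.8]), array([55.4, 12.8]), 61.7)
wing 220 [391 221   4   3   9] [392.44444444 222.33333333] (array([ 447.7, -201.2]), array([8.5, 5.7]), 88.6)
dark [331 177  17  30 279] [339.16845878 191.00358423] [547.06631616 -54.83749753  57.        ]
tray [200 180  33  21 164] [210.28658537 185.03658537] [577.79890799 329.7309694   35.        ] (array([562.4, 313.3]), array([96.1, 60.5]), 88.6)
tray [ 200  186   64   66 3311] [232.13319239 219.38417397] [472.90093662 264.54580124  35.        ] (array([476.2, 266.7]), array([190.4, 186.4]), 0.3)
nut [ 285  160   75   68 2289] [317.68064657 192.61948449] (array([548.2,  -4.6]), array([226.5, 205.5]), 88.6)
nut [297 221  63  14 292] [337.98287671 229.24657534] (array([443.6, -20. ]), array([186.7,  39.2]), 88.6)
```

```bash
python3 - <<'E'
from h import *
d=eyes.get_image("top")
a=ray(d,312,176.5,12);b=ray(d,324.6,217.6,12);print(a,b,(a+b)/2,np.degrees(np.arctan2(*(a-b)[1::-1])),np.linalg.norm(a-b))
h=ray(d,285+(528-400)/4,160+140/4,57);print("hole",h)
print("tray ctr",ray(d,236,214.5,35))
c=cv2.resize(d["img"][180:250,200:275],(600,560),interpolation=cv2.INTER_CUBIC);cv2.imwrite("pics/tray.png",c[:,:,::-1])
s=ctrl.state();print(s["tool_rot"].T@(np.array([460-60,-216+0,200])-s["eef_pos"]))
E
```

```text
[600.43071659  24.74344448  12.        ] [473.6925644  -10.43739491  12.        ] [537.06164049   7.15302479  12.        ] 15.513952640226192 131.53041732265118
hole [536.76617474  10.78367692  57.        ]
tray ctr [487.19951012 253.0184893   35.        ]
[ 295.26009897 -279.17077419   31.14283581]
```

View pics/tray.png

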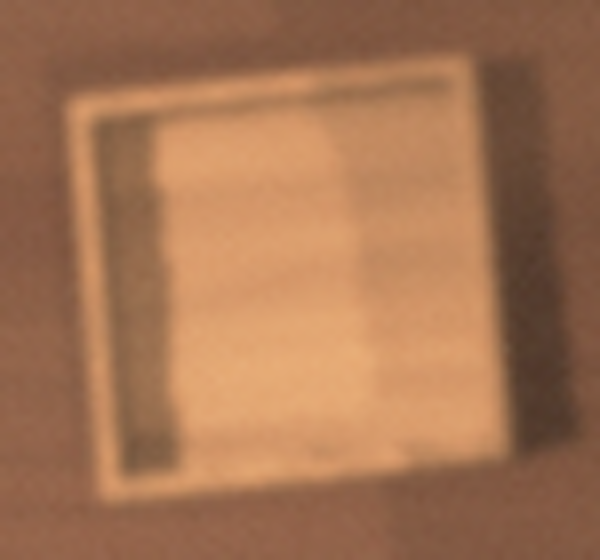

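>>> play_rows(
  series=[
    [35,-25.6,0,0,85],
    [35,-25.6,0,0,85],
    [35,-25.6,0,0,85],
    [35,-25.6,0,0,85],
    [35,-25.6,0,0,85],
    [35,-25.6,0,0,85],
    [35,-25.6,0,0,85],
    [35,-25.6,0,0,85],
    [35,-25.6,0,0,85],
    [35,-25.6,0,0,85],
  ],
)

```text
t: 1.13
eef_pos: [451.0, -230.5, 231.6]
tool_rot: [[0.933, 0.36, 0.001], [0.36, -0.933, -0.001], [0.0, 0.001, -1.0]]
ft_force: [0.4, -0.2, -0.1]
finger_gap: 85.0
```

>>> play_rows(
  series=[
    [0,0,0,-0.104,85],
    [0,0,0,-0.104,85],
    [0,0,0,-0.104,85],
    [0,0,0,-0.104,85],
    [0,0,0,-0.104,85],
    [0,0,0,-0.104,85],
    [0,0,0,-0.104,85],
    [0,0,0,0,85],
    [0,0,0,0,85],
  ],
)

```text
t: 1.88
eef_pos: [450.2, -232.4, 231.3]
tool_rot: [[0.46, 0.888, -0.0], [0.888, -0.46, 0.0], [0.0, -0.0, -1.0]]
ft_force: [0.1, -0.5, 0.1]
finger_gap: 85.2
```

```bash
python3 - <<'E'
from h import *
s=ctrl.state();d=eyes.get_image("wrist");cv2.imwrite("pics/w1.png",d["img"][:,:,::-1])
print(s["t"],s["eef_pos"],s["tool_rot"].round(3),proj(d,[460.5,-216.7,104],s))
np.save("w1.npy",dict(s=s,d=d),allow_pickle=True)
E
```

```text
1.8833 [ 450.20828572 -232.41180486  231.28201804] [[ 0.46   0.888 -0.   ]
 [ 0.888 -0.46   0.   ]
 [ 0.    -0.    -1.   ]] [324.03810079 166.64741851]
```

View pics/w1.png

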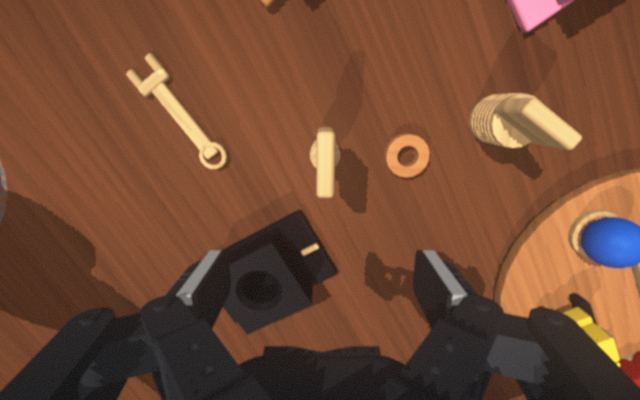

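The wrist view shows the slim screw's wing top near (325,163), close to the predicted (324,167). It stands almost vertical in the image and the foot shows behind it at (318,153). The ring is at (407,156) and the stout screw at (510,122).

```bash
python3 - <<'E'
from h import *
q=np.load("w1.npy",allow_pickle=True).item();s=q["s"];d=q["d"];I=d["img"].astype(int)
sub=np.zeros((400,640),bool);sub[120:205,300:345]=1
for th in(215,225,235):
  for st,c,m in blobs((I[:,:,0]>th)&sub,60):
    r=z_rect(d,m,104,s);print(th,st,c.round(1),r)
    dx=np.array([*r[0],80.])-s["eef_pos"];print((s["tool_rot"].T@dx).round(1), "toolx ang",np.degrees(np.arctan2(s["tool_rot"][1,0],s["tool_rot"][0,0])))
c=cv2.resize(d["img"][110:210,280:360],(480,600),interpolation=cv2.INTER_CUBIC);cv2.imwrite("pics/w1c.png",c[:,:,::-1])
E
```

```text
215 [ 310  131   23   66 1143] [323.2 162.6] (array([ 459.1, -213.9]), array([57.3, 19. ]), 63.2)
[ 20.5  -0.6 151.3] toolx ang 62.644121883923596
225 [ 311  132   22   65 1093] [323.3 162.7] (array([ 459.3, -214.4]), array([56.4, 18.2]), 63.2)
[ 20.2  -0.2 151.3] toolx ang 62.644121883923596
235 [318 132  14  64 866] [324.4 163.5] (array([ 461.8, -215.2]), array([55.5, 11.5]), 62.5)
[ 20.6   2.4 151.3] toolx ang 62.644121883923596
235 [311 148   5  18  61] [313.4 155.5] (array([ 456.1, -204.5]), array([14.8,  3.4]), 62.3)
[ 27.5  -7.6 151.3] toolx ang 62.644121883923596
```

View pics/w1c.png

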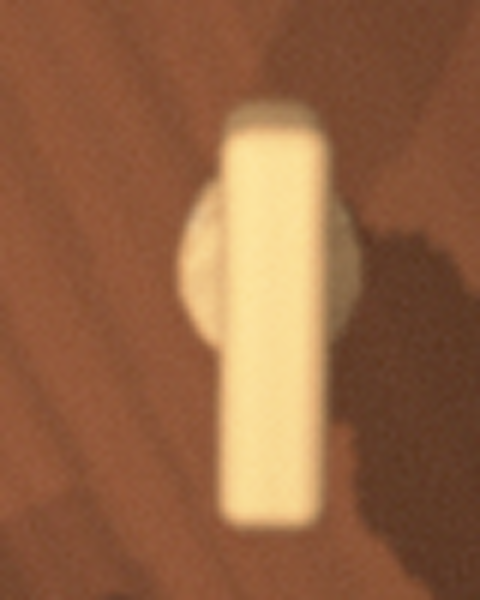

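>>> play_rows(
  series=[
    [20.3,2.5,0,0,85],
    [0,0,30,0,85],
    [0,0,35,0,85],
    [0,0,35,0,85],
    [0,0,30,0,85],
    [0,0,20,0,85],
    [0,0,12,0,85],
    [0,0,6,0,85],
    [0,0,0,0,85],
  ],
)

```text
t: 2.68
eef_pos: [461.2, -215.0, 62.1]
tool_rot: [[0.458, 0.889, -0.002], [0.889, -0.458, 0.001], [-0.0, -0.002, -1.0]]
ft_force: [0.2, -0.2, 0.3]
finger_gap: 84.8
```

```bash
python3 - <<'E'
from h import *
s=ctrl.state();d=eyes.get_image("wrist");e=eyes.get_image("side")
cv2.imwrite("pics/w2.png",np.vstack([cv2.resize(d["img"],(480,300)),cv2.resize(e["img"][90:215,270:470],(480,300))])[:,:,::-1])
print(s["eef_pos"],s["ft_force"])
E
```

```text
[ 461.16232255 -215.04737987   62.1443499 ] [ 0.20229584 -0.185162    0.25814128]
```

View pics/w2.png

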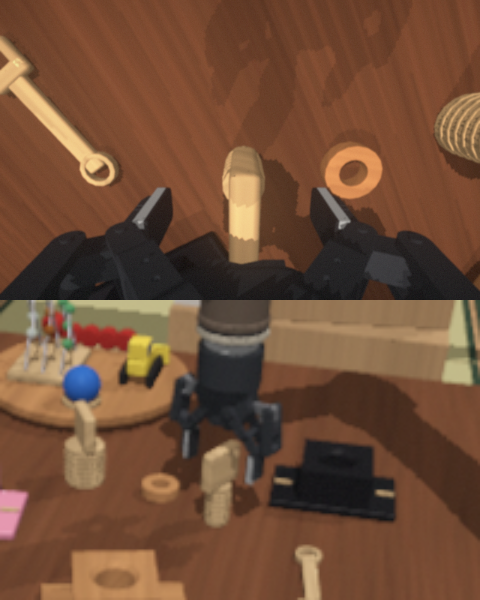

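The wing sits midway between the open fingers and nothing is touching. Closing.

>>> play_rows(
  series=[
    [0,0,0,0,10],
    [0,0,0,0,10],
    [0,0,0,0,10],
    [0,0,0,0,10],
    [0,0,0,0,10],
    [0,0,0,0,10],
    [0,0,0,0,10],
    [0,0,0,0,10],
  ],
  force=40,
)

```text
t: 3.45
eef_pos: [461.8, -215.5, 63.6]
tool_rot: [[0.457, 0.89, 0.0], [0.89, -0.457, -0.0], [-0.0, 0.0, -1.0]]
ft_force: [-1.5, 0.0, 3.7]
finger_gap: 15.6
```

>>> play_rows(
  series=[
    [0,0,-10,0,10],
    [0,0,-30,0,10],
    [0,0,-35,0,10],
    [0,0,-35,0,10],
    [28.8,-17,0,0,10],
    [28.8,-17,0,0,10],
    [28.8,-17,0,0,10],
    [28.8,-17,0,0,10],
    [28.8,-17,0,0,10],
    [28.8,-17,0,0,10],
  ],
)

```text
t: 4.28
eef_pos: [449.5, -13.6, 173.9]
tool_rot: [[0.457, 0.89, 0.001], [0.89, -0.457, -0.0], [0.0, 0.001, -1.0]]
ft_force: [1.6, 0.3, 0.1]
finger_gap: 15.4
```

>>> play_rows(
  series=[
    [0,0,0,0.103,10],
    [0,0,0,0.103,10],
    [0,0,0,0.103,10],
    [0,0,0,0.103,10],
    [0,0,0,0.103,10],
    [0,0,0,0.103,10],
    [0,0,0,0.103,10],
    [0,0,0,0.103,10],
    [0,0,0,0,10],
    [0,0,0,0,10],
  ],
)

```text
t: 5.12
eef_pos: [449.8, -14.9, 173.6]
tool_rot: [[0.962, 0.273, 0.0], [0.273, -0.962, -0.0], [0.0, 0.0, -1.0]]
ft_force: [0.1, -0.6, -1.6]
finger_gap: 15.7
```

```bash
python3 - <<'E'
from h import *
s=ctrl.state();d=eyes.get_image("wrist");cv2.imwrite("pics/w3.png",d["img"][:,:,::-1])
e=eyes.get_image("side");cv2.imwrite("pics/s3.png",e["img"][:,:,::-1])
print(s["t"],s["joint_pos"].round(1),s["eef_pos"],s["finger_gap"],s["tool_rot"].round(3),proj(d,[537,9,57],s))
np.save("w3.npy",dict(s=s,d=d,e=e),allow_pickle=True)
E
```

```text
5.1167 [ 13.5  11.6 -20.1 117.6   5.1  51.6 -83.5] [449.84605038 -14.92047417 173.61833814] 15.653425412612235 [[ 0.962  0.273  0.   ]
 [ 0.273 -0.962 -0.   ]
 [ 0.     0.    -1.   ]] [322.45994938  77.83445524]
```

View pics/w3.png

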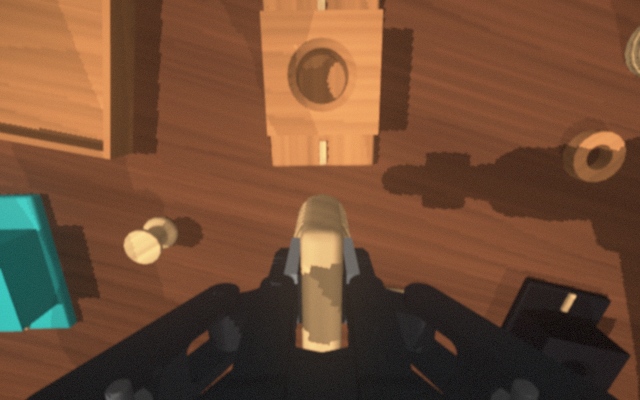

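View pics/s3.png

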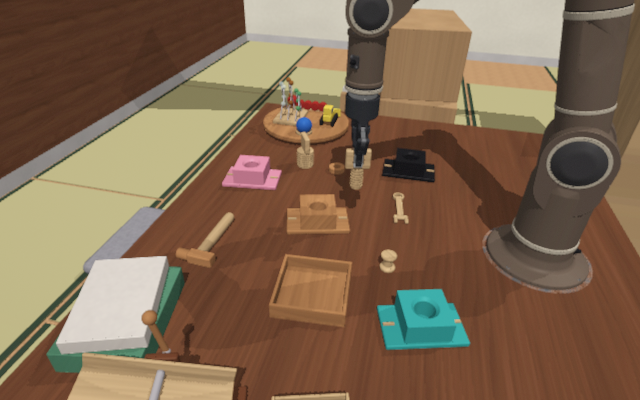

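The wrist view shows the brown nut's hole rim centred near (322,76), against a predicted (322,78). The pale lines at (323,3) and (323,152) are nearly vertical, so the wings are already about parallel to the board. The shank's front edge is at (322,196).

```bash
python3 - <<'E'
from h import *
q=np.load("w3.npy",allow_pickle=True).item();s=q["s"];d=q["d"];e=q["e"];I=d["img"].astype(int)
sub=np.zeros((400,640),bool);sub[0:170,310:335]=1
L=[]
for st,c,m in blobs((I[:,:,2]>140)&sub,20): p=ray(d,*c,12,s);L.append(p);print("line",st,c.round(1),p.round(1))
yaw=np.degrees(np.arctan2(s["tool_rot"][1,0],s["tool_rot"][0,0]));print("yaw",yaw)
H=[ray(d,u,v,57,s)[:2] for u,v in((288,76),(357,76),(322,38),(322,114))];print(np.round(H,1))
T=s["tool_rot"]
for n,p in(("front foot",(15,0,63.6)),("lft",(0,-15,63.6)),("rt",(0,15,63.6))): print(n,proj(d,T@np.array(p)+s["eef_pos"],s))
for n,p in(("foot",(0,0,63.6)),("top",(0,0,-40)),("wingend+",(30,0,-40)),("wingend-",(-30,0,-40))):print("side",n,proj(e,T@np.array(p,float)+s["eef_pos"]))
a=cv2.resize(d["img"][0:220,250:400],(400,587),interpolation=cv2.INTER_CUBIC)
b=cv2.resize(e["img"][130:200,325:395],(400,400),interpolation=cv2.INTER_CUBIC)
o=np.zeros((587,800,3),np.uint8);o[:,:400]=a;o[:400,400:]=b;cv2.imwrite("pics/c3.png",o[:,:,::-1])
E
```

```text
line [321 142   4  21  77] [322.5 152.1] [475.1  -8.8  12. ]
yaw 15.82816098314904
[[531.   34.9]
 [545.6 -16.3]
 [563.8  17. ]
 [510.9   1.9]]
front foot [321.39443484 190.28467971]
lft [299.78906762 211.07135726]
rt [342.99389345 211.09693481]
side foot [355.45874943 186.22471085]
side top [358.5254055  149.05229714]
side wingend+ [345.80096673 149.03656479]
side wingend- [371.21221705 149.06798297]
```

View pics/c3.png

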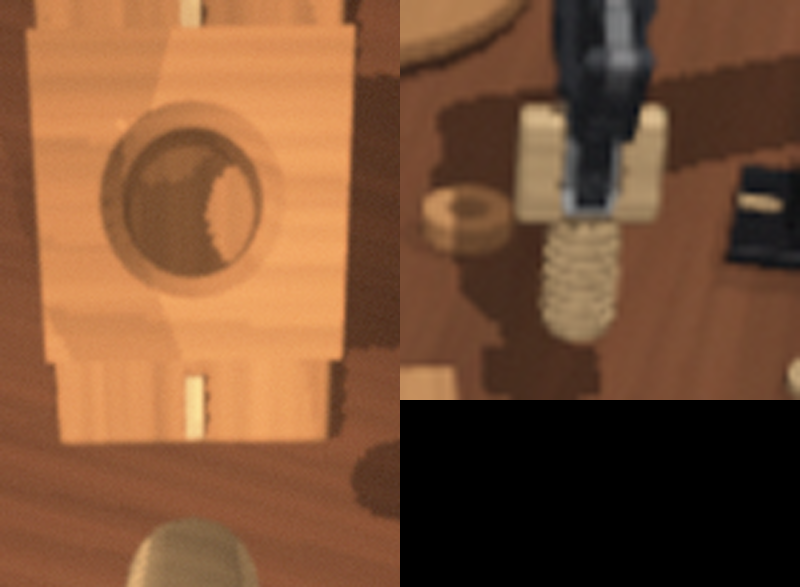

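>>> play_rows(
  series=[
    [20,0,0,0,10],
    [25,0,0,0,10],
    [25,0,0,0,10],
    [23.6,0.7,0,0,10],
    [0,0,20,0,10],
    [0,0,20,0,10],
    [0,0,6,0,10],
    [0,0,0,0,10],
    [0,0,0,0,10],
  ],
)

```text
t: 5.97
eef_pos: [540.1, 9.4, 127.6]
tool_rot: [[0.963, 0.27, -0.001], [0.27, -0.963, 0.0], [-0.0, -0.0, -1.0]]
ft_force: [-0.3, 0.5, -0.8]
finger_gap: 15.4
```

```bash
python3 - <<'E'
from h import *
s=ctrl.state();d=eyes.get_image("wrist");e=eyes.get_image("side");t=eyes.get_image("top")
print(s["t"],s["eef_pos"],s["ft_force"])
a=cv2.resize(d["img"][100:300,220:420],(400,400),interpolation=cv2.INTER_CUBIC)
b=cv2.resize(e["img"][150:240,275:365],(400,400),interpolation=cv2.INTER_CUBIC)
cv2.imwrite("pics/c4.png",np.hstack([a,b])[:,:,::-1])
T=s["tool_rot"]
print(proj(e,T@np.array([0,0,63.6])+s["eef_pos"]),proj(e,[538.6,9.6,57]))
E
```

```text
5.9667 [540.12398804   9.43864436 127.55684359] [-0.27638407  0.45792024 -0.83521983]
[317.51282662 201.38928064] [318.01480207 203.75837819]
```

View pics/c4.png

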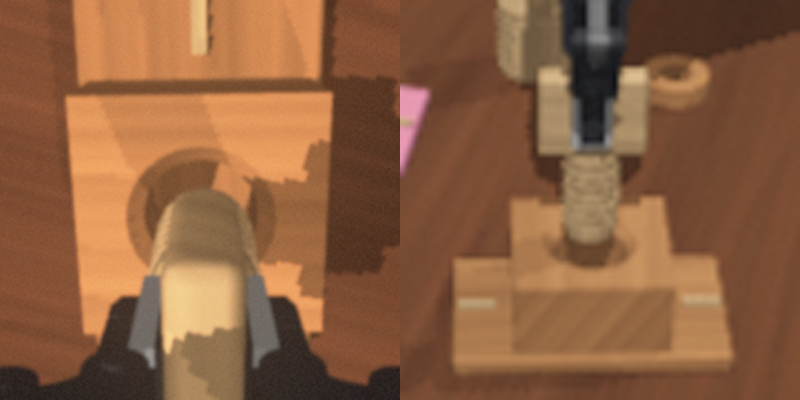

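The shank is centred over the mouth in both views: side shank 592 against a rim centre of 590, and wrist 204 against 200. Lowering.

>>> play_rows(
  series=[
    [0,0,8,0,10],
    [0,0,8,0,10],
    [0,0,8,0,10],
    [0,0,0,0,10],
  ],
)

```text
t: 6.45
eef_pos: [539.0, 9.3, 101.4]
tool_rot: [[0.963, 0.27, -0.003], [0.27, -0.963, -0.0], [-0.003, -0.001, -1.0]]
ft_force: [0.4, -0.3, -0.9]
finger_gap: 14.9
```

>>> play_rows(
  series=[
    [0,0,8,0,10],
    [0,0,8,0,10],
    [0,0,5,0,10],
    [0,0,3,0,10],
    [0,0,0,0,10],
    [0,0,0,0,10],
  ],
)

```text
t: 6.95
eef_pos: [540.2, 9.5, 79.1]
tool_rot: [[0.963, 0.27, -0.0], [0.27, -0.963, 0.0], [-0.0, -0.0, -1.0]]
ft_force: [-0.4, -0.3, 0.1]
finger_gap: 14.9
```

```bash
python3 - <<'E'
from h import *
s=ctrl.state();d=eyes.get_image("wrist");e=eyes.get_image("side")
print(s["t"],s["eef_pos"],s["ft_force"],s["ft_torque"],s["joint_pos"].round(1))
a=cv2.resize(d["img"][50:350,170:470],(400,400),interpolation=cv2.INTER_CUBIC)
b=cv2.resize(e["img"][150:240,275:365],(400,400),interpolation=cv2.INTER_CUBIC)
cv2.imwrite("pics/c5.png",np.hstack([a,b])[:,:,::-1])
E
```

```text
6.95 [540.2188169    9.52027849  79.11223323] [-0.44018531 -0.28992087  0.11400167] [ 0.01225685 -0.04237062  0.01063811] [  7.7  27.2 -17.8 110.7  11.6  43.8 -91.1]
```

View pics/c5.png

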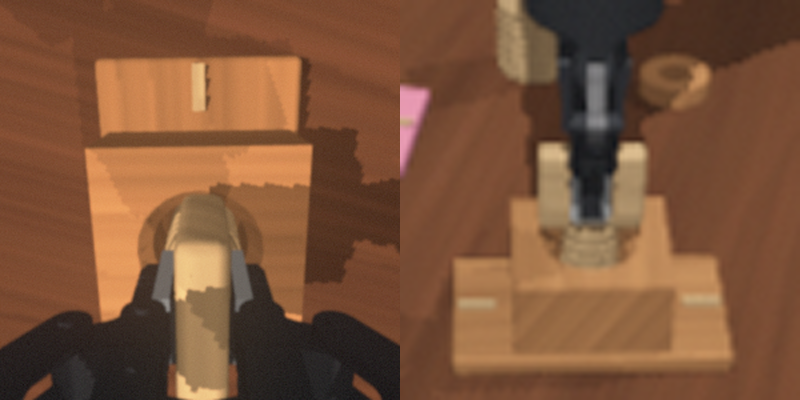

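The shank is about 41 mm down the hole with the wings along the board and no contact forces. Now the quarter turn.

>>> play_rows(
  series=[
    [0,0,0,-0.08,10],
    [0,0,0,-0.08,10],
    [0,0,0,-0.08,10],
    [0,0,0,-0.08,10],
    [0,0,0,-0.08,10],
    [0,0,0,-0.08,10],
    [0,0,0,-0.08,10],
    [0,0,0,-0.08,10],
    [0,0,0,-0.08,10],
    [0,0,0,-0.08,10],
  ],
)

```text
t: 7.88
eef_pos: [540.6, 9.4, 79.8]
tool_rot: [[0.474, 0.88, 0.001], [0.88, -0.474, -0.0], [0.0, 0.001, -1.0]]
ft_force: [0.5, 0.4, -0.9]
finger_gap: 15.4
```

>>> play_rows(
  series=[
    [0,0,0,-0.08,10],
    [0,0,0,-0.08,10],
    [0,0,0,-0.08,10],
    [0,0,0,-0.08,10],
    [0,0,0,-0.08,10],
    [0,0,0,-0.08,10],
    [0,0,0,-0.08,10],
    [0,0,0,-0.08,10],
    [0,0,0,-0.08,10],
    [0,0,0,-0.05,10],
  ],
)

```text
t: 8.72
eef_pos: [540.6, 9.2, 79.7]
tool_rot: [[-0.272, 0.962, 0.001], [0.962, 0.272, -0.0], [-0.001, 0.001, -1.0]]
ft_force: [-0.1, -1.0, -1.2]
finger_gap: 15.6
```

>>> play_rows(
  series=[
    [0,0,0,0,10],
    [0,0,0,0,10],
    [0,0,0,0,10],
    [0,0,0,0,10],
  ],
)

```text
t: 9.05
eef_pos: [540.4, 9.4, 79.5]
tool_rot: [[-0.267, 0.964, 0.0], [0.964, 0.267, -0.0], [-0.0, 0.0, -1.0]]
ft_force: [-0.2, 0.5, -1.2]
finger_gap: 15.3
```

```bash
python3 - <<'E'
from h import *
s=ctrl.state();d=eyes.get_image("wrist");e=eyes.get_image("side")
print(s["t"],s["eef_pos"],s["ft_force"],s["ft_torque"],s["joint_pos"].round(1),s["tool_rot"].round(3),s["finger_gap"])
print(np.degrees(np.arctan2(s["tool_rot"][1,0],s["tool_rot"][0,0])))
a=cv2.resize(d["img"][50:350,170:470],(400,400),interpolation=cv2.INTER_CUBIC)
b=cv2.resize(e["img"][150:240,275:365],(400,400),interpolation=cv2.INTER_CUBIC)
cv2.imwrite("pics/c6.png",np.hstack([a,b])[:,:,::-1])
E
```

```text
9.05 [540.37650713   9.42512136  79.45446848] [-0.21917193  0.45433204 -1.19880757] [ 0.02368939 -0.00949376 -0.03356509] [ 23.9  31.7 -39.6 109.7  26.7  48.1 -14.3] [[-0.267  0.964  0.   ]
 [ 0.964  0.267 -0.   ]
 [-0.     0.    -1.   ]] 15.287814303581595
105.50533556946874
```

View pics/c6.png

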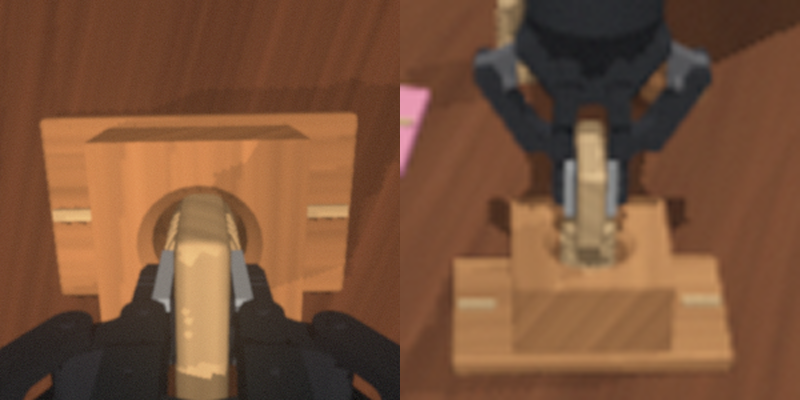

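The wings now lie across the board (a turn of 89.8°) with no contact forces. Next I lift and head for the tray.

>>> play_rows(
  series=[
    [0,0,-10,0,10],
    [0,0,-25,0,10],
    [0,0,-30,0,10],
    [0,0,-35,0,10],
    [20,1.6,0,0,10],
    [32,3,0,0,10],
    [32,3,0,0,10],
    [32,3,0,0,10],
    [32,3,0,0,10],
    [0,0,0,0,10],
  ],
)

```text
t: 9.98
eef_pos: [511.5, 163.5, 181.0]
tool_rot: [[-0.277, 0.961, 0.001], [0.961, 0.277, 0.004], [0.004, 0.002, -1.0]]
ft_force: [-0.5, 0.8, 0.5]
finger_gap: 15.3
```

>>> play_rows(
  series=[
    [0,0,0,0,10],
    [0,0,0,0,10],
  ],
)

```text
t: 10.15
eef_pos: [513.6, 155.5, 179.7]
tool_rot: [[-0.269, 0.963, 0.0], [0.963, 0.269, -0.001], [-0.001, 0.0, -1.0]]
ft_force: [1.0, -0.9, -1.1]
finger_gap: 15.6
```

```bash
python3 - <<'E'
from h import *
s=ctrl.state();d=eyes.get_image("wrist");cv2.imwrite("pics/w7.png",d["img"][:,:,::-1])
print(s["t"],s["eef_pos"],s["finger_gap"],proj(d,[487,253,35],s))
print((s["tool_rot"].T@(np.array([487,253,75])-s["eef_pos"])).round(1))
np.save("w7.npy",dict(s=s,d=d),allow_pickle=True)
E
```

```text
10.15 [513.62587893 155.45240823 179.70590794] 15.599147915831246 [322.65080268  67.23578206]
[101.2   0.6 104.6]
```

View pics/w7.png

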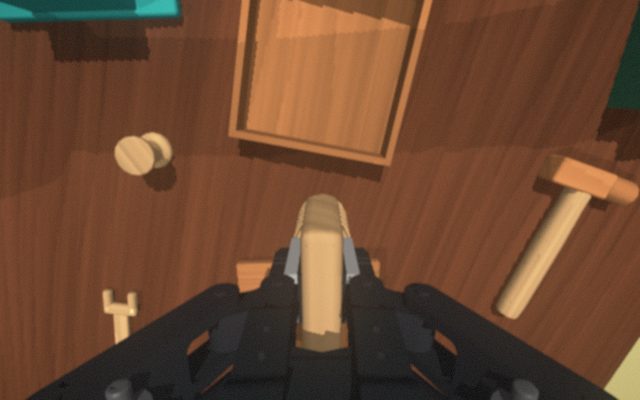

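The near tray rim corners at (229,137) and (390,165) put the tray centre near (324,70), against a predicted (323,67). The two agree, so I move over it and lower.

>>> play_rows(
  series=[
    [20,0,0,0,10],
    [30,0,0,0,10],
    [30,0,0,0,10],
    [21,0.6,0,0,10],
    [0,0,0,0,10],
    [0,0,30,0,10],
    [0,0,30,0,10],
    [0,0,25,0,10],
    [0,0,12,0,10],
    [0,0,6,0,10],
  ],
)

```text
t: 11.03
eef_pos: [486.8, 251.1, 74.5]
tool_rot: [[-0.267, 0.964, -0.003], [0.964, 0.267, -0.002], [-0.001, -0.003, -1.0]]
ft_force: [0.0, 0.8, -0.2]
finger_gap: 15.5
```

>>> play_rows(
  series=[
    [0,0,2,0,10],
    [0,0,0,0,10],
    [0,0,0,0,10],
  ],
)

```text
t: 11.28
eef_pos: [487.9, 253.4, 75.5]
tool_rot: [[-0.268, 0.963, 0.002], [0.963, 0.268, 0.001], [0.0, 0.002, -1.0]]
ft_force: [-0.1, 0.1, -0.9]
finger_gap: 15.5
```

```bash
python3 - <<'E'
from h import *
s=ctrl.state();d=eyes.get_image("wrist");e=eyes.get_image("side")
print(s["t"],s["eef_pos"],s["ft_force"],s["finger_gap"])
a=cv2.resize(d["img"],(400,250));b=cv2.resize(e["img"][210:330,240:380],(400,343),interpolation=cv2.INTER_CUBIC)
o=np.zeros((343,800,3),np.uint8);o[:250,:400]=a;o[:,400:]=b
cv2.imwrite("pics/c8.png",o[:,:,::-1])
E
```

```text
11.2833 [487.91670082 253.41005839  75.5365027 ] [-0.11191575  0.08071231 -0.88957262] 15.500041732874523
```

View pics/c8.png

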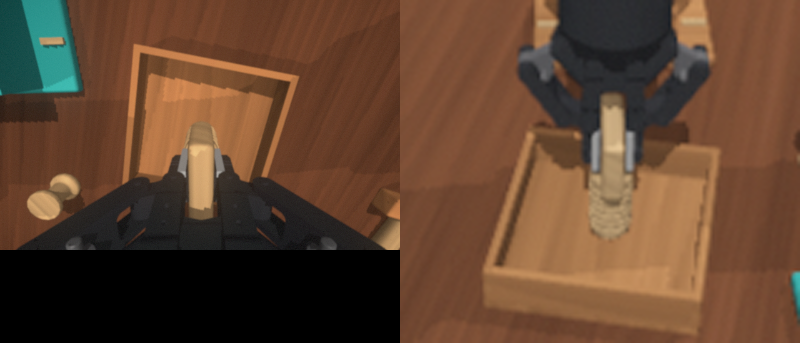

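The screw is well inside the tray and about 6 mm above the floor. I'll lower in small steps until it touches.

>>> play_rows(
  series=[
    [0,0,2,0,10],
    [0,0,2,0,10],
    [0,0,0,0,10],
    [0,0,0,0,10],
  ],
)

```text
t: 11.72
eef_pos: [487.0, 253.1, 70.3]
tool_rot: [[-0.269, 0.963, -0.0], [0.963, 0.269, -0.0], [-0.0, -0.0, -1.0]]
ft_force: [0.2, -0.5, -0.7]
finger_gap: 15.5
```

>>> play_rows(
  series=[
    [0,0,1,0,10],
    [0,0,0,0,10],
    [0,0,0,0,10],
  ],
)

```text
t: 11.97
eef_pos: [487.2, 253.3, 69.6]
tool_rot: [[-0.269, 0.963, 0.0], [0.963, 0.269, 0.0], [-0.0, 0.0, -1.0]]
ft_force: [-1.3, -1.5, 3.0]
finger_gap: 15.6
```

>>> play_rows(
  series=[
    [0,0,0.8,0,10],
    [0,0,0,0,10],
    [0,0,0,0,10],
  ],
)

```text
t: 12.22
eef_pos: [487.3, 253.4, 69.5]
tool_rot: [[-0.269, 0.963, 0.001], [0.963, 0.269, -0.0], [-0.0, 0.001, -1.0]]
ft_force: [-2.2, -2.5, 12.5]
finger_gap: 15.2
```

Contact at TCP z 69.5, as expected. I ease off and open gently.

>>> play_rows(
  series=[
    [0,0,-0.7,0,10],
    [0,0,0,0,17],
    [0,0,0,0,20],
    [0,0,0,0,24],
    [0,0,0,0,30],
    [0,0,0,0,40],
    [0,0,0,0,50],
    [0,0,0,0,60],
    [0,0,0,0,60],
    [0,0,0,0,60],
  ],
)

```text
t: 13.05
eef_pos: [487.0, 253.1, 69.1]
tool_rot: [[-0.269, 0.963, -0.0], [0.963, 0.269, -0.0], [-0.0, -0.0, -1.0]]
ft_force: [-0.1, 0.5, -0.4]
finger_gap: 60.1
```

```bash
python3 - <<'E'
from h import *
s=ctrl.state();d=eyes.get_image("wrist");e=eyes.get_image("side")
print(s["t"],s["eef_pos"],s["ft_force"],s["finger_gap"])
a=cv2.resize(d["img"],(400,250));b=cv2.resize(e["img"][210:330,240:380],(400,343),interpolation=cv2.INTER_CUBIC)
o=np.zeros((343,800,3),np.uint8);o[:250,:400]=a;o[:,400:]=b
cv2.imwrite("pics/c9.png",o[:,:,::-1])
E
```

```text
13.05 [487.0152938  253.12724378  69.14349048] [-0.14835542  0.50689365 -0.41678808] 60.06552863379912
```

View pics/c9.png

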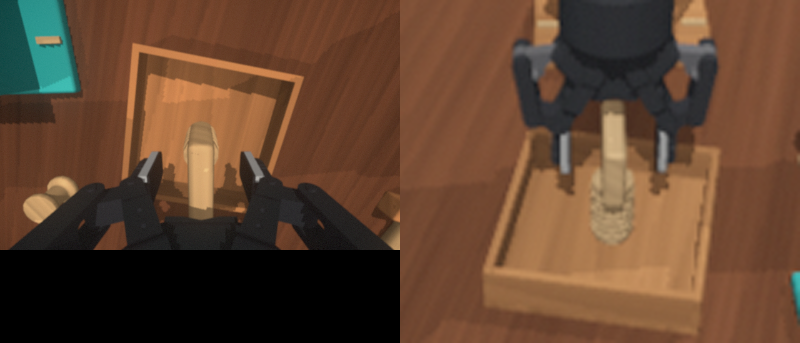

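The screw stands free and upright. Retreating straight up.

>>> play_rows(
  series=[
    [0,0,-10,0,60],
    [0,0,-20,0,60],
    [0,0,-35,0,60],
    [0,0,-35,0,60],
    [0,0,-35,0,60],
    [-35,0,0,0,60],
    [-35,0,0,0,60],
    [-35,0,0,0,60],
    [0,0,0,0,60],
    [0,0,0,0,60],
  ],
)

```text
t: 13.98
eef_pos: [516.0, 149.5, 204.7]
tool_rot: [[-0.264, 0.965, 0.0], [0.965, 0.264, -0.001], [-0.001, 0.0, -1.0]]
ft_force: [-0.6, 0.6, 0.9]
finger_gap: 59.8
```

```bash
python3 - <<'E'
from h import *
s=ctrl.state();d=eyes.get_image("wrist");e=eyes.get_image("side")
print(s["t"],s["eef_pos"],s["ft_force"])
a=cv2.resize(d["img"],(400,250));b=cv2.resize(e["img"],(400,250))
cc=cv2.resize(e["img"][210:330,240:380],(400,343),interpolation=cv2.INTER_CUBIC)
o=np.zeros((500,800,3),np.uint8);o[:250,:400]=a;o[250:,:400]=b;o[:343,400:]=cc
cv2.imwrite("pics/c10.png",o[:,:,::-1])
E
```

```text
13.9833 [515.97147564 149.46509146 204.73433066] [-0.63651489  0.55274113  0.91685754]
```

View pics/c10.png

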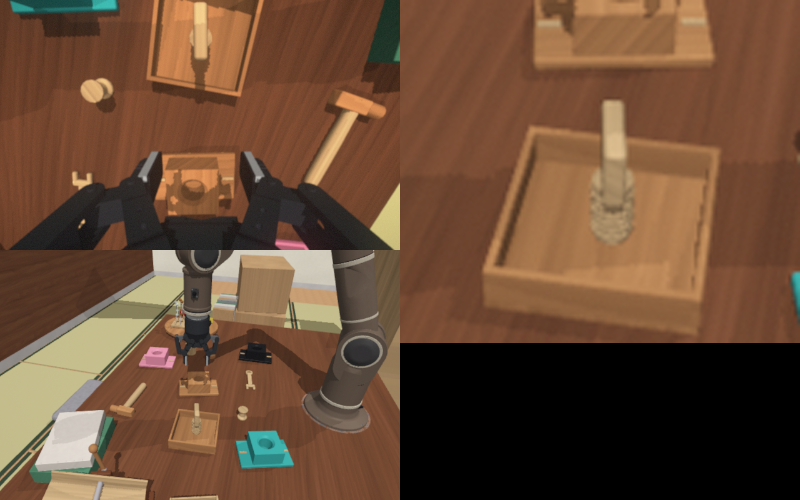

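The slim screw stands upright in the tray. A last look at the stout screw before handing in.

```bash
python3 - <<'E'
from h import *
d=eyes.get_image("top");cv2.imwrite("pics/t11.png",d["img"][:,:,::-1])
E
```

```text
(no output)
```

View pics/t11.png

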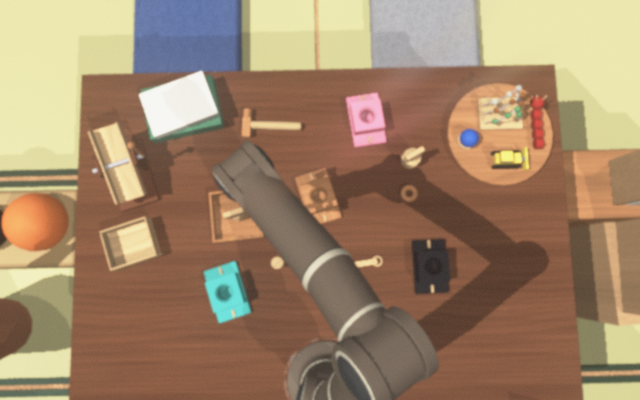

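The stout screw is still standing at (413,156), where it started.

```bash
python3 -c "
from plant import ctrl
print(ctrl.close_job())"
```

```text
the job is handed in; nothing more can be done
None
```

The job is done and handed in at about 14 s of the 56 s allowed; no verdict is reported back.

- **Turn in the nut:** I lowered the slim screw about 41 mm into the brown nut's hole with its wings along the board. I then turned it about 90° (tool yaw 15.7° to 105.5°), so the wings lay across the board. Contact forces in the nut stayed near zero.
- **Keep tray:** I lifted it out and set it down in the square keep tray, touching down with about 12 N, the highest force I read. The last side and wrist views show it standing upright near the middle of the tray, with the gripper clear.
- **Stout screw:** The last top view shows it still standing at its starting pixel (413,156). The other objects in view looked unmoved.
- **Disagreement:** While I carried the screw, its foot appeared about 2 mm back along the wings from where I expected it. I shifted the aim 1.5 mm for that, and the shank went in freely. No check failed.

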